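# Set the length stop of the sawing jig and bring the fir strip up to it

### The job

Set up the sawing jig for the next cut with your fingertips alone, gripping and lifting nothing. Press down the thumb pad in the middle of the length stop to free its brake, keep it pressed while you push the stop along the fence until it butts against the steel collar with the brass screw, and let the pad spring up again. Then push the fir strip so that it lies flat along the fence with its end butting against the stop; the stop must stay at the collar, and leave the tape measure and the blue-lidded jar behind the jig where they stand.

Things in the scene. Friction and masses are not known exactly. Their poses are not given: they have to be found in the camera images.
- jig: Sawing jig fixed to the bench: plywood board 180 x 580 x 22 mm with an aluminium T-slot fence along its far side. Origin: middle of the board's length, on its underside, 5 mm nearer than the middle of its width; x points across the board to the fence, y along the fence (to the robot's left), z up. The board's top is 22 mm above the origin. The fence is 32 mm wide (x = 60 to 92 mm) and 30 mm high (top 52 mm above the origin), with a narrow saw kerf through it at y = -110 mm.
- fence_front (a point): Point on the fence's front face where it meets the board's top, half-way along the jig; axes as jig. The strip has to lie along this face.
- length_stop (a joint): How far the length stop has slid from the left end of its travel towards the collar, in m (0 to 0.225; grows as it moves to the robot's right, along -y of the jig). With the thumb pad up its brake holds it against 20 N or more; with the pad pressed well down a push of 1 to 2 N slides it.
- thumb_pad (a joint): How far the thumb pad is pressed down, in m: 0 up (brake on), 0.010 bottom. A spring pushes it up and its brake lets go gradually: about 3 N presses it 4 mm (brake half off), 5.5 N 7 mm (brake free, as it is from there on), 6 N to the bottom.
- pad_top (a point): Centre of the thumb pad's upper face, 82 mm above the bench when up: black ribbed pad, 30 mm across the fence by 62 mm along it, on top of the length stop; ridges 5 mm high at its two ends leave 51 mm between them for the fingertips, so it can be dragged along by them. It stands 14 mm proud of the grey stop's saddle (38 x 76 x 16 mm). Axes as jig.
- stop_butt (a point): Centre of the end face of the stop's saddle that has to meet the collar (38 mm to the -y side of the pad's centre). Axes as jig.
- stop_face (a point): Middle of the face of the stop's grey paddle, 48 mm wide and 43 mm high, that hangs before the fence down to 2 mm over the board; the face looks along -y of the jig, lies in one plane with the saddle's end, and the strip's end has to meet it.
- collar: Memory collar: steel block 34 x 20 x 14 mm with a brass knurled screw (total height 25 mm) clamped immovably on top of the fence. Origin: centre of its underside, on the fence's top; axes as jig.
- collar_face (a point): Centre of the collar's +y end face, where the stop has to butt.
- strip_center (a point): Centre of the loose grooved fir strip, 62 x 200 x 26 mm, about 170 g, lying flat on the board before the fence with its top 48 mm above the bench; x across its width (towards the fence), y along its length (towards the stop), z up.
- strip_lead (a point): Half-way up the strip's vertical edge at its fence side and at its end next to the stop (+31, +100 mm from its centre). Axes as strip_center.
- strip_trail (a point): Half-way up the strip's vertical edge at its fence side and at its far end from the stop (+31, -100 mm from its centre). Axes as strip_center.
- tape: Yellow tape measure, 61 x 76 x 66 mm, standing on the left part of the board; to be left alone. Origin: centre of its underside.
- jar: Jar with blue lid, 64 mm wide, 88 mm high, behind the jig; to be left alone. Origin: centre of its underside.

How it is judged (in metres and radians):
On the way, in this order (a step that is already met when the one before it is completed fails the run):
1. the thumb pad is pressed down while the stop is on its way to the collar (value of joint thumb_pad above 0.004 m and y of stop_butt in the frame of collar_face above 0.02 m), for 0.1 s.
2. the stop butts against the collar and its thumb pad is up again (y of stop_butt in the frame of collar_face below 0.003 m and value of joint thumb_pad below 0.0015 m), for 0.2 s.
At the end, for the whole second after the job is handed in: The stop is within 3 mm of the collar with its thumb pad up (brake on); the strip lies flat on the board at rest, both ends of its long side within 3 mm of the fence and its end within 3 mm of the stop's paddle (all of step 2 and y of strip_lead in the frame of stop_face between -0.003 and 0.003 m and x of strip_lead in the frame of fence_front between -0.003 and 0.003 m and x of strip_trail in the frame of fence_front between -0.003 and 0.003 m and height (world z) of strip_center below 0.038 m and linear speed of strip below 0.01 m/s); the robot touches nothing.
It fails at once if the stop is forced along the fence towards the collar with its brake on (value of joint thumb_pad below 0.0025 m and velocity of joint length_stop above 0.015 m/s).
It fails at once if the strip is lifted or tipped (height (world z) of strip_center above 0.043 m).
It fails at once if the tape measure or the blue-lidded jar is moved by more than 2 cm (distance of any of tape, jar from where it was at the start of the episode above 0.02 m).
It also fails if it takes over 61 s, if anything falls off the work surface, if the arm or the gripper's body presses on something with over 40 N, if the wrist force passes 120 N, or if a joint passes its speed limit or range.

### The arm

A 6-joint arm with a two-finger parallel gripper is mounted at the origin on a cart in front of the work surface, level with it; the furniture and walls round the work are solid. World frame = base frame: x ahead of the robot, y to its left, z up, the work surface at z = 0. Lengths are in m, angles in degrees, forces in N, time in s.
With the tool pointing down it reaches from about 0.25 to 0.725 m from the base axis. Payload 9.7 kg.
Tool frame: the origin (TCP) lies at the very end of the fingers, on their centre line; the grasp point (between the pads) lies grasp_offset behind it (grasp_offset is the distance from the TCP to the grasp point, in m); z points along the fingers, y is the line along which they close (so a half turn about z gives the same grasp; the last joint's range is limited). The gripper opens to 85 mm and grips with 20 to 120 N. Pads are 22 mm wide; open, the fingers measure 114 mm over their backs; the gripper's body (76 mm by 85 mm) begins 54 mm behind the grasp point. The pads swing forward as they close: fully open they stand 13 mm farther back than shut.
Start: joints at [66.635, 4.979, 10.078, 95.1, 0, 90], TCP at [0.218, 0.505, 0.231] pointing down, gripper open.
Joint ranges: [-179.16, 179.16], [-48.56, 103.87], [-65.8, 70.77], [-126.05, 130.52], [-82.76, 87.17], [-180, 180]. Speed limits (degrees/s): [127.2, 127.2, 147.25, 180, 180, 180].

### API

Orientations are given as [roll, pitch, yaw] about the fixed x, y, z axes, in that order (R = Rz(yaw) Ry(pitch) Rx(roll)).
In Python, from workcell import get_obs, camera, calibration, job_done, recognise, cut_out, mark_of, grasp_offset gives the robot as it stands.
- The arm moves only by the tool servo_tool, never from a script. Its argument "moves" is a list of rows, each a list of 3 entries, a list of its own where there are three numbers: the turn, a rotation vector about the tool's x, y, z in degrees, then the shift along the tool's x, y, z in m, then the opening in per cent of the stroke, from 0 (shut) to 100 (fully open). In form: [[[ax, ay, az], [x, y, z], claw], ...]. A call has 1 to 12 rows; each row shifts and turns the commanded pose from where the row before left it, along the tool's axes as they then stand; what a row does not reach is not made up. A row lasts 1/10 s, in which the tool goes at most 50 mm and 8.59 degrees, less where a joint would pass 70% of its speed; a pose out of reach is approached as far as the arm can. A call is refused whole if a number of a shift passes 0.05 or a number of a turn 8.59, either way. A call with a gripper value outside its range is refused whole. The fingers move at their own pace and stop on an object; "force" is the grip in N (left out, the last holds). Time passes only in rows, so rows that do not move let the fingers close. It gives the time, the measured TCP pose, the force, the opening and the grip force at its end, in the units of the state.
- get_obs(): the state, without advancing time (a new reading comes with each control period).
- camera(name): name is "scene" or "top"; returns (picture, depth): 400x640x3 uint8, red, green, blue; 400x640 float32, m along the optical axis (not along the pixel's ray), 0 where there is no reading.
- calibration(name): a dict with "camera_matrix" (3x3 intrinsics, pixels), "R" (3x3) and "t" (3): a world point X has camera coordinates R X + t. Camera axes: x right, y down, z forward; pixel columns grow to the right and rows downward; lengths in m; the calibration is good to about 2 mm. A picture is of the moment at which its call begins. calibration takes no time and is no camera call.
- job_done(): hands the job in; it is judged then, once.
Trained networks look in the newest picture that a camera, given by its name, has taken for a name from the list of things; names that differ only in an ending like _2 or _b are one class to them, and where a whole thing is asked for, a point or a joint stands for the part that bears it (a point fixed in the world has none). Each returns a list of dicts, best first, with "score" (0 to 1); they miss things now and then, are a little off and sometimes report something else, mostly with a low value. They report only what shows in the picture. A call takes as long as a camera call.
- recognise(name, camera): "xyz" ([x, y, z] in m, in the coordinates of the camera as it stood for that picture, good to about 4 mm: the middle of the surface that is visible of it).
- cut_out(name, camera): "mask" (400x640 bool, what is visible of it).
- mark_of(name, camera): "xyz" ([x, y, z] in m, in the coordinates of the camera as it stood for that picture, good to about 4 mm: a listed point, or the origin of a listed thing).
The state is a dict: "time": time; "q": joint angles; "qd": joint speeds; "joint_efforts": joint torques, N m; "ee_pos": TCP position; "tcp_rot": TCP orientation; "wrist_force": force on the tool from outside, world axes, zero at the start; "torque": the same for the moment, N m; "opening": finger opening in m; "grasp_force": force on a finger pad.
Only numpy, scipy, OpenCV 4.12 (cv2) and the standard library are available. Lean on these libraries where they do the work, as an engineer would, in place of code of your own. Each camera call takes 0.05 s, during which the arm holds its last target. There are 200 camera calls.

## Working session

There is one attempt and no reset: what is moved stays moved. The work goes in short steps, Python scripts to look and compute and a tool call to move; the robot and the scene stay as the last step left them, time stands still between calls to the robot, and variables do not carry over. Pictures are saved under pics/ and viewed, at most 10 in all, crops included, and the job is handed in when it is done.

Besides the shell and the picture viewer there is one more tool, called after "Request:" by a JSON object that holds its "op" and its "data". servo_tool: Moves the arm, as the interface text tells. Its arguments: {"type":"object","properties":{"moves":{"type":"array"},"force":{"type":"number"}},"required":["moves"]}

```bash
mkdir -p pics; ls
cat > h.py <<'E'
import numpy as np,cv2
from workcell import *
def w(p,c):
    k=calibration(c); return np.array(k["R"]).T@(np.array(p)-np.array(k["t"]))
def cloud(c,d):
    k=calibration(c);K=np.array(k["camera_matrix"])
    v,u=np.mgrid[0:400,0:640]
    P=np.stack([(u-K[0,2])/K[0,0]*d,(v-K[1,2])/K[1,1]*d,d],-1)
    return (P-np.array(k["t"]))@np.array(k["R"])
E
python3 - <<'E'
from h import *
o=get_obs();print(o["time"],o["ee_pos"],o["tcp_rot"],o["wrist_force"],o["opening"],grasp_offset)
ims=[]
for c in("scene","top"):
    im,d=camera(c);ims.append(im)
    cv2.imwrite(f"pics/{c}0.png",im[:,:,::-1])
    for n in("jig","fence_front","pad_top","stop_butt","stop_face","collar","collar_face","strip_center","strip_lead","strip_trail","tape","jar"):
        r=mark_of(n,c)
        print(c,n,[(np.round(w(x["xyz"],c),3).tolist(),round(x["score"],2)) for x in r[:2]])
print(get_obs()["time"])
E
```

```text
pics
0.0 [0.21801898 0.50471084 0.23058125] [-1.79924943e+02 -1.44200455e-03  1.56636114e+02] [0.51927223 0.10839295 0.15772002] 0.08528282175147181 0.0187
scene jig [([0.518, -0.006, -0.004], 0.62), ([0.597, -0.006, 0.053], 0.3)]
scene fence_front [([0.579, -0.014, 0.021], 0.84)]
scene pad_top [([0.603, 0.181, 0.08], 0.66)]
scene stop_butt [([0.603, 0.139, 0.058], 0.61)]
scene stop_face [([0.561, 0.143, 0.046], 0.77)]
scene collar [([0.599, -0.007, 0.053], 0.63)]
scene collar_face [([0.595, 0.003, 0.059], 0.53)]
scene strip_center [([0.522, -0.163, 0.032], 0.92), ([0.605, 0.178, 0.079], 0.32)]
scene strip_lead [([0.566, -0.066, 0.034], 0.91)]
scene strip_trail [([0.55, -0.267, 0.033], 0.87)]
scene tape [([0.48, 0.183, 0.022], 0.77)]
scene jar [([0.731, 0.042, -0.004], 0.68)]
top jig [([0.519, -0.012, -0.001], 0.55)]
top fence_front [([0.578, -0.014, 0.025], 0.59)]
top pad_top [([0.603, 0.18, 0.08], 0.82)]
top stop_butt [([0.604, 0.138, 0.057], 0.91)]
top stop_face [([0.564, 0.143, 0.048], 0.7)]
top collar [([0.597, -0.003, 0.054], 0.57)]
top collar_face [([0.592, 0.005, 0.061], 0.59)]
top strip_center [([0.531, -0.164, 0.037], 0.7), ([0.602, 0.137, 0.059], 0.3)]
top strip_lead [([0.565, -0.068, 0.038], 0.55)]
top strip_trail [([0.548, -0.262, 0.035], 0.72)]
top tape [([0.481, 0.183, 0.024], 0.8)]
top jar [([0.735, 0.047, 0.002], 0.79)]
1.3
```

View pics/scene0.png

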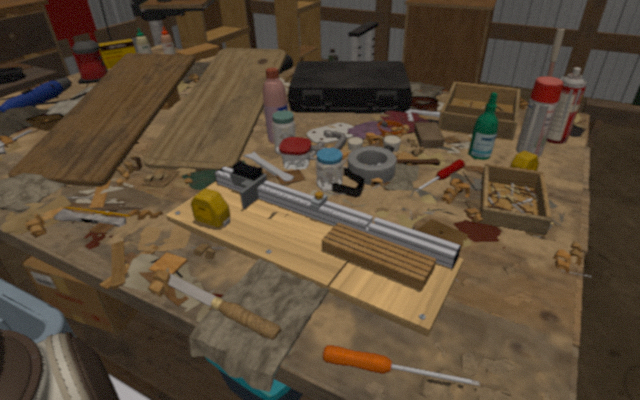

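View pics/top0.png

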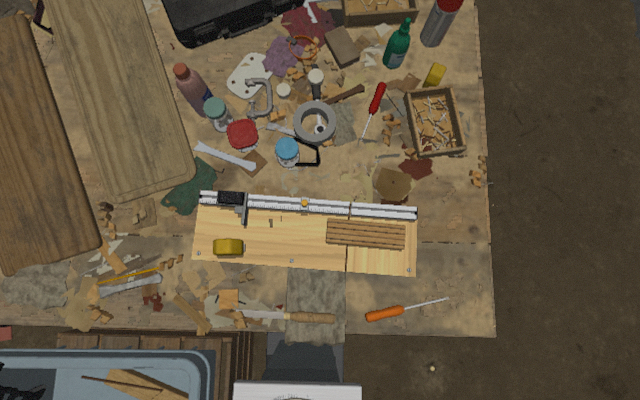

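Run:
```python
from h import *
im,d=camera("top");X=cloud("top",d);np.savez("t0.npz",im=im,X=X,d=d)
def box(name,m):
    P=X[m&(d>0)];r=cv2.minAreaRect(P[:,:2].astype(np.float32)*1000)
    print(name,m.sum(),np.round(r[0],1),np.round(r[1],1),round(r[2],2),"z",np.round(np.median(P[:,2]),4), "p2/98",np.round(np.percentile(P[:,:2],[1,99],axis=0),4).tolist())
x,y,z=X[...,0],X[...,1],X[...,2]
R=lambda a,b,c,e,f,g:(x>a)&(x<b)&(y>c)&(y<e)&(z>f)&(z<g)
box("fence top",R(.56,.63,-.32,.32,.048,.056))
box("pad",R(.57,.64,.12,.24,.074,.092))
box("saddle",R(.53,.64,.1,.24,.06,.071))
box("strip",R(.44,.58,-.32,-.03,.043,.051))
box("collar",R(.57,.63,-.05,.04,.06,.09))
box("board",R(.40,.62,-.32,.32,.017,.027))
box("tape",R(.42,.54,.1,.26,.055,.075))
F=X[R(.56,.63,-.3,-.02,.048,.056)]
for y0 in np.arange(-.28,-.02,.04):
    f=F[abs(F[:,1]-y0)<.008]; print(round(y0,2),np.round(np.percentile(f[:,0],[2,98]),4))
k=calibration("top");print(-np.array(k["R"]).T@np.array(k["t"]))
```

```text
fence top 1603 [581.6 -12.8] [564.1  58. ] 87.07 z 0.0521 p2/98 [[0.5652, -0.2923], [0.6204, 0.2635]]
pad 318 [602.9 178.1] [63.5 30.2] 86.96 z 0.0828 p2/98 [[0.5876, 0.1463], [0.6179, 0.2089]]
saddle 249 [581.2 178.9] [77.  82.3] 85.68 z 0.067 p2/98 [[0.5381, 0.1396], [0.6228, 0.2149]]
strip 1953 [ 533.  -164.7] [256.3  92.9] 89.95 z 0.0481 p2/98 [[0.4905, -0.2643], [0.5767, -0.0655]]
collar 110 [593.5  -6.7] [19.9 35.7] 86.81 z 0.0673 p2/98 [[0.5755, -0.016], [0.6107, 0.0024]]
board 9997 [504.  11.] [623.5 212.3] 88.4 z 0.0221 p2/98 [[0.4196, -0.2942], [0.5906, 0.3007]]
tape 131 [498.5 179.1] [74.9 76.2] 4.01 z 0.0668 p2/98 [[0.4596, 0.1456], [0.5377, 0.216]]
-0.28 [0.5631 0.5943]
-0.24 [0.5668 0.5962]
-0.2 [0.5684 0.6   ]
-0.16 [0.5701 0.6016]
-0.12 [0.5721 0.6032]
-0.08 [0.5739 0.605 ]
-0.04 [0.5776 0.6067]
[ 0.43085047 -0.03487465  0.96888369]
```

The stop pad is at about (0.603, 0.178), the fence runs at a jig yaw of about -3° and the collar face is at y≈0.003. In the top view the pad is at (231,197), the collar at (304,202) and the strip at (366,234). The tape (228,247) and the jar (288,150) stay clear of the path.

Request:
{"op": "servo_tool", "data": {"moves": [[[0,0,-6.77],[0,0,0],0],[[0,0,-6.77],[0,0,0],0],[[0,0,-6.77],[0,0,0],0],[[0,0,0],[-0.0335,-0.0255,0],0],[[0,0,0],[-0.0335,-0.0255,0],0],[[0,0,0],[-0.0335,-0.0255,0],0],[[0,0,0],[-0.0335,-0.0255,0],0],[[0,0,0],[-0.0335,-0.0255,0],0],[[0,0,0],[-0.0335,-0.0255,0],0],[[0,0,0],[-0.0335,-0.0255,0],0],[[0,0,0],[-0.0335,-0.0255,0],0],[[0,0,0],[-0.0335,-0.0255,0],0]]}}

```text
time: 2.55
ee_pos: [0.5081, 0.2583, 0.2314]
tcp_rot: [180.0, 0.0, 176.9]
wrist_force: [0.2, 0.9, 0.3]
opening: -0.0002
grasp_force: 0.0
```

Run:
```python
from h import *
o=get_obs();print(o["time"],o["ee_pos"],o["tcp_rot"],o["q"],o["wrist_force"],o["opening"])
D=np.load("t0.npz");X=D["X"]
x,y,z=X[...,0],X[...,1],X[...,2]
m=(x>.44)&(x<.58)&(y>-.3)&(y<-.03)&(z>.043)&(z<.0505)
m&=cv2.connectedComponents(m.astype(np.uint8))[1]>0
# strip edges vs y
for y0 in np.arange(-.26,-.05,.02):
    f=X[m&(abs(y-y0)<.006)]; print(round(y0,2),np.round(np.percentile(f[:,0],[1,50,99]),4),len(f))
for x0 in np.arange(.49,.58,.01):
    f=X[m&(abs(x-x0)<.004)]; 
    if len(f):print(round(x0,2),np.round(np.percentile(f[:,1],[1,99]),4),len(f))
```

```text
2.55 [0.50812723 0.25829449 0.23143201] [1.79987323e+02 1.91662403e-02 1.76939334e+02] [2.69447367e+01 7.75517133e+00 1.31229182e+01 9.53448096e+01
 1.39359704e-03 3.00054004e+01] [0.22734329 0.90366923 0.2586834 ] -0.0002000504254239059
-0.26 [0.4868 0.5245 0.5705] 81
-0.24 [0.4888 0.5188 0.5659] 104
-0.22 [0.4907 0.5187 0.5493] 104
-0.2 [0.4906 0.5207 0.5762] 121
-0.18 [0.4924 0.5226 0.5694] 117
-0.16 [0.4943 0.5225 0.5553] 117
-0.14 [0.4963 0.5268 0.5708] 109
-0.12 [0.496  0.5262 0.5721] 101
-0.1 [0.4979 0.5309 0.5794] 106
-0.08 [0.4999 0.5328 0.5788] 110
-0.06 [0.5026 0.5211 0.5694] 22
0.49 [-0.2604 -0.1746] 69
0.5 [-0.2597 -0.0687] 222
0.51 [-0.2601 -0.0642] 229
0.52 [-0.2607 -0.0658] 224
0.53 [-0.2634 -0.0662] 224
0.54 [-0.2635 -0.066 ] 225
0.55 [-0.2575 -0.0678] 179
0.56 [-0.2855 -0.0677] 37
0.57 [-0.2825 -0.0824] 45
```

Request:
{"op": "servo_tool", "data": {"moves": [[[0,0,0],[-0.0332,-0.025,0],0],[[0,0,0],[-0.0332,-0.025,0],0],[[0,0,0],[-0.0332,-0.025,0],0],[[0,0,0],[0,0,0.045],0],[[0,0,0],[0,0,0.045],0],[[0,0,0],[0,0,0.036],0],[[0,0,0],[0,0,0.01],0],[[0,0,0],[0,0,0],0]]}}

```text
time: 3.35
ee_pos: [0.6017, 0.1793, 0.0942]
tcp_rot: [-180.0, -0.1, 176.9]
wrist_force: [-0.5, -0.5, 0.0]
opening: 0.0
grasp_force: 0.0
```

Request:
{"op": "servo_tool", "data": {"moves": [[[0,0,0],[-0.001,0,0.005],0],[[0,0,0],[0,0,0.005],0],[[0,0,0],[0,0,0.004],0],[[0,0,0],[0,0,0.003],0],[[0,0,0],[0,0,0],0],[[0,0,0],[0,0,0],0]]}}

```text
time: 3.95
ee_pos: [0.6038, 0.1796, 0.0789]
tcp_rot: [180.0, 0.1, 177.0]
wrist_force: [1.2, 1.4, 2.7]
opening: 0.0
grasp_force: 1.2
```

Request:
{"op": "servo_tool", "data": {"moves": [[[0,0,0],[0,0,0.0025],0],[[0,0,0],[0,0,0.0025],0],[[0,0,0],[0,0,0],0],[[0,0,0],[0,0,0],0]]}}

```text
time: 4.35
ee_pos: [0.6038, 0.1794, 0.0737]
tcp_rot: [180.0, 0.1, 176.9]
wrist_force: [1.9, -0.3, 5.1]
opening: -0.0
grasp_force: 2.7
```

Request:
{"op": "servo_tool", "data": {"moves": [[[0,0,0],[0,-0.003,0.0005],0],[[0,0,0],[0,-0.007,0],0],[[0,0,0],[0,-0.01,0],0],[[0,0,0],[0,-0.01,0],0],[[0,0,0],[0,-0.01,0],0],[[0,0,0],[0,-0.01,0],0],[[0,0,0],[0,-0.01,0],0],[[0,0,0],[0,-0.01,0],0],[[0,0,0],[0,-0.01,0],0],[[0,0,0],[0,0,0],0]]}}

```text
time: 5.35
ee_pos: [0.5995, 0.0984, 0.0733]
tcp_rot: [-180.0, 0.1, 176.9]
wrist_force: [2.2, -1.3, 4.7]
opening: -0.0002
grasp_force: 2.7
```

Run:
```python
from h import *
o=get_obs();print(o["time"],o["ee_pos"],o["wrist_force"])
im,d=camera("top");X=cloud("top",d)
x,y,z=X[...,0],X[...,1],X[...,2]
# paddle top part in front of fence and saddle
m=(x>.535)&(x<.58)&(y>.0)&(y<.22)&(z>.055)&(z<.071)
P=X[m];print(len(P),np.percentile(P[:,1],[2,98]),np.percentile(P[:,0],[2,98]))
for n in("stop_butt","stop_face"):print(n,[w(r["xyz"],"top").round(3) for r in mark_of(n,"top")[:1]])
cv2.imwrite("pics/t1.png",cv2.resize(im[150:300,160:460,::-1],None,fx=2.5,fy=2.5))
```

```text
5.35 [0.59948183 0.09837817 0.07330483] [ 2.17060536 -1.30214442  4.68602575]
134 [0.00326656 0.08715751] [0.53876387 0.57969449]
stop_butt [array([0.599, 0.056, 0.062])]
stop_face [array([0.557, 0.061, 0.047])]
```

Request:
{"op": "servo_tool", "data": {"moves": [[[0,0,0],[0,-0.01,0],0],[[0,0,0],[0,-0.01,0],0],[[0,0,0],[0,-0.01,0],0],[[0,0,0],[0,-0.01,0],0],[[0,0,0],[0,-0.006,0],0],[[0,0,0],[0,-0.004,0],0],[[0,0,0],[0,-0.003,0],0],[[0,0,0],[0,-0.002,0],0],[[0,0,0],[0,0,0],0]]}}

```text
time: 6.4
ee_pos: [0.5966, 0.0442, 0.0733]
tcp_rot: [-180.0, 0.1, 176.9]
wrist_force: [2.2, -1.9, 4.4]
opening: 0.0001
grasp_force: 2.7
```

Request:
{"op": "servo_tool", "data": {"moves": [[[0,0,0],[0,-0.002,0],0],[[0,0,0],[0,-0.002,0],0],[[0,0,0],[0,-0.001,0],0],[[0,0,0],[0,0,0],0]]}}

```text
time: 6.8
ee_pos: [0.596, 0.0401, 0.0731]
tcp_rot: [179.9, 0.0, 177.0]
wrist_force: [1.2, 4.2, 5.4]
opening: 0.0001
grasp_force: 2.7
```

Request:
{"op": "servo_tool", "data": {"moves": [[[0,0,0],[0,-0.002,0],0],[[0,0,0],[0,-0.001,0],0],[[0,0,0],[0,0,0],0]]}}

```text
time: 7.1
ee_pos: [0.5957, 0.0371, 0.0731]
tcp_rot: [179.9, 0.0, 177.0]
wrist_force: [0.0, 3.2, 5.5]
opening: 0.0002
grasp_force: 2.7
```

Run:
```python
from h import *
im,d=camera("top")
for n in("stop_butt","stop_face","collar_face"):print(n,[w(r["xyz"],"top").round(3) for r in mark_of(n,"top")[:1]])
im,d=camera("scene")
for n in("stop_butt","stop_face","collar_face"):print(n,[w(r["xyz"],"scene").round(3) for r in mark_of(n,"scene")[:1]])
cv2.imwrite("pics/s1.png",cv2.resize(im[140:300,200:420,::-1],None,fx=3.5,fy=3.5,interpolation=cv2.INTER_CUBIC))
```

```text
stop_butt []
stop_face []
collar_face [array([0.593, 0.005, 0.06 ])]
stop_butt []
stop_face [array([0.554, 0.005, 0.048])]
collar_face [array([0.599, 0.002, 0.06 ])]
```

View pics/s1.png

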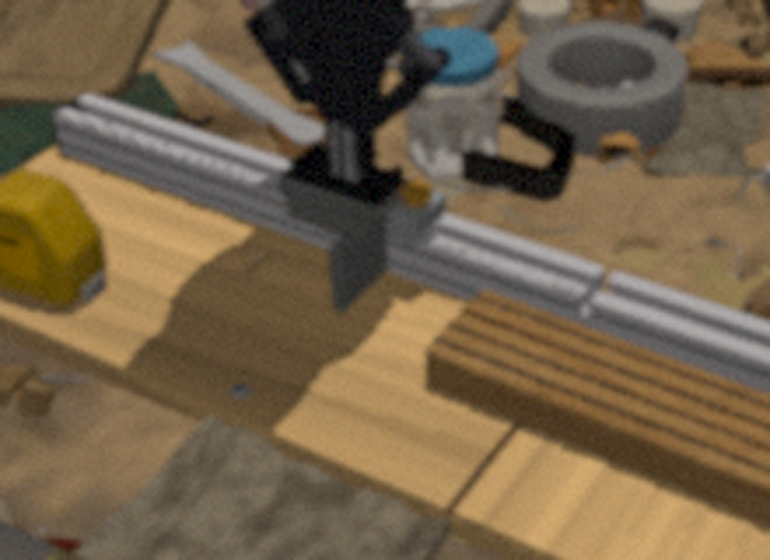

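The stop's saddle meets the collar (pixel ~(395,200)) and the fingertip is now slipping on the pad, so I lift.

Request:
{"op": "servo_tool", "data": {"moves": [[[0,0,0],[0,0,-0.003],0],[[0,0,0],[0,0,-0.003],0],[[0,0,0],[0,0,-0.004],0],[[0,0,0],[0,0,-0.01],0],[[0,0,0],[0,0,-0.03],0],[[0,0,0],[0.03,-0.03,-0.02],0],[[0,0,0],[0.04,-0.03,0],0],[[0,0,0],[0.04,-0.03,0],0],[[0,0,0],[0,0,0],0]]}}

```text
time: 8.4
ee_pos: [0.477, -0.0497, 0.1435]
tcp_rot: [-179.9, -0.1, 176.8]
wrist_force: [1.4, -0.8, -0.0]
opening: -0.0004
grasp_force: 0.0
```

Run:
```python
from h import *
o=get_obs();print(o["time"],o["ee_pos"],o["wrist_force"])
im,d=camera("top");X=cloud("top",d)
for n in("pad_top","stop_butt","stop_face","collar_face"):print(n,[w(r["xyz"],"top").round(3) for r in mark_of(n,"top")[:1]])
x,y,z=X[...,0],X[...,1],X[...,2]
m=(x>.535)&(x<.63)&(y>-.03)&(y<.22)&(z>.074)&(z<.092)
P=X[m];print("pad",len(P),np.percentile(P,[2,50,98],axis=0).round(4).tolist())
cv2.imwrite("pics/t2.png",cv2.resize(im[170:290,180:440,::-1],None,fx=3,fy=3,interpolation=cv2.INTER_CUBIC))
```

```text
8.4 [ 0.4770105  -0.04967044  0.14347668] [ 1.37531801 -0.76242822 -0.04970749]
pad_top [array([0.597, 0.041, 0.081])]
stop_butt []
stop_face []
collar_face []
pad 41 [[0.5837, 0.061, 0.0802], [0.6004, 0.0682, 0.0856], [0.6108, 0.0729, 0.0887]]
```

View pics/t2.png

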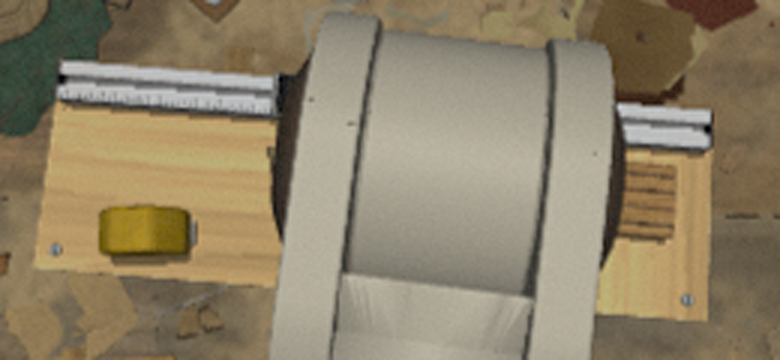

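Request:
{"op": "servo_tool", "data": {"moves": [[[0,0,0],[0.0036,-0.0386,0],0],[[0,0,0],[0.0036,-0.0386,0],0],[[0,0,0],[0.0036,-0.0386,0],0],[[0,0,0],[0,0,0.035],0],[[0,0,0],[0,0,0.035],0],[[0,0,0],[0,0,0.03],0],[[0,0,0],[0,0,0.0095],0],[[0,0,0],[0,0,0],0]]}}

```text
time: 9.45
ee_pos: [0.4639, -0.1619, 0.0321]
tcp_rot: [180.0, -0.2, 177.0]
wrist_force: [0.1, 0.5, 1.0]
opening: 0.0001
grasp_force: 0.0
```

Request:
{"op": "servo_tool", "data": {"moves": [[[0,0,0],[-0.008,0,0],0],[[0,0,0],[-0.008,0,0],0],[[0,0,0],[-0.004,0,0],0],[[0,0,0],[-0.004,0,0],0],[[0,0,0],[-0.004,0,0],0],[[0,0,0],[-0.004,0,0],0],[[0,0,0],[0,0,0],0]]}}

```text
time: 10.15
ee_pos: [0.4967, -0.1642, 0.0333]
tcp_rot: [-180.0, 0.0, 177.0]
wrist_force: [-0.2, -0.6, 0.2]
opening: 0.0001
grasp_force: 0.0
```

Request:
{"op": "servo_tool", "data": {"moves": [[[0,0,0],[-0.002,0,0],0],[[0,0,0],[-0.002,0,0],0],[[0,0,0],[0,0,0],0]]}}

```text
time: 10.45
ee_pos: [0.4974, -0.1642, 0.0331]
tcp_rot: [-180.0, -0.3, 176.9]
wrist_force: [-16.5, 0.2, 9.7]
opening: 0.0003
grasp_force: 8.2
```

Request:
{"op": "servo_tool", "data": {"moves": [[[0,0,0],[0.008,0,0],0],[[0,0,0],[0.012,0,0],0],[[0,0,0],[0,-0.044,0],0],[[0,0,0],[0,-0.044,0],0],[[0,0,0],[0,-0.044,0],0],[[0,0,0],[-0.03,0,0],0],[[0,0,0],[-0.03,0,0],0],[[0,0,0],[0,0,0],0]]}}

```text
time: 11.25
ee_pos: [0.535, -0.2988, 0.0329]
tcp_rot: [-180.0, 0.1, 177.0]
wrist_force: [-0.7, -0.1, 0.3]
opening: 0.0004
grasp_force: 0.0
```

Run:
```python
from h import *
o=get_obs();print(o["time"],o["ee_pos"],o["wrist_force"])
for c in("top","scene"):
    im,d=camera(c)
    for n in("strip_center","strip_lead","strip_trail","stop_face","stop_butt","pad_top","collar_face"):print(c,n,[(w(r["xyz"],c).round(3),round(r["score"],2)) for r in mark_of(n,c)[:1]])
    cv2.imwrite(f"pics/{c}3.png",cv2.resize(im[170:290,180:440,::-1] if c=="top" else im[140:340,200:500,::-1],None,fx=2.6,fy=2.6,interpolation=cv2.INTER_CUBIC))
```

```text
11.25 [ 0.5349776  -0.29881276  0.03285291] [-0.70186091 -0.12336214  0.28202891]
top strip_center [(array([ 0.541, -0.161,  0.037]), 0.66)]
top strip_lead [(array([ 0.579, -0.065,  0.039]), 0.66)]
top strip_trail [(array([ 0.563, -0.264,  0.036]), 0.92)]
top stop_face [(array([0.557, 0.005, 0.047]), 0.68)]
top stop_butt [(array([0.595, 0.003, 0.06 ]), 0.77)]
top pad_top [(array([0.598, 0.041, 0.079]), 0.8)]
top collar_face [(array([0.594, 0.005, 0.06 ]), 0.49)]
scene strip_center [(array([ 0.538, -0.162,  0.033]), 0.84)]
scene strip_lead [(array([ 0.578, -0.066,  0.033]), 0.67)]
scene strip_trail [(array([0.597, 0.004, 0.057]), 0.6)]
scene stop_face [(array([0.552, 0.008, 0.045]), 0.67)]
scene stop_butt [(array([0.598, 0.006, 0.057]), 0.84)]
scene pad_top []
scene collar_face [(array([0.597, 0.002, 0.062]), 0.79)]
```

View pics/scene3.png

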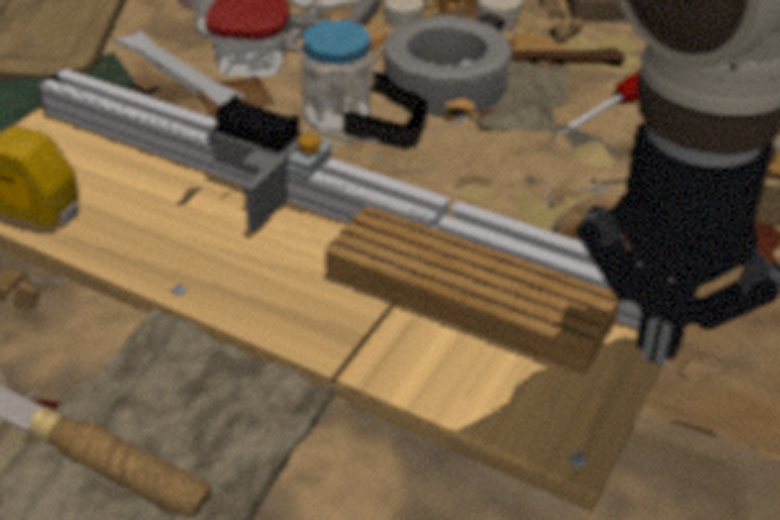

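Request:
{"op": "servo_tool", "data": {"moves": [[[0,0,0],[0,0.01,0],0],[[0,0,0],[0,0.008,0],0],[[0,0,0],[0,0.008,0],0],[[0,0,0],[0,0.009,0],0],[[0,0,0],[0,0.009,0],0],[[0,0,0],[0,0.009,0],0],[[0,0,0],[0,0.009,0],0],[[0,0,0],[0,0.009,0],0],[[0,0,0],[0,0.006,0],0],[[0,0,0],[0,0.003,0],0],[[0,0,0],[0,0,0],0]]}}

```text
time: 13.15
ee_pos: [0.5374, -0.218, 0.0334]
tcp_rot: [180.0, 0.0, 177.0]
wrist_force: [-0.2, 0.2, 0.4]
opening: 0.0003
grasp_force: 0.0
```

```bash
cat > m.py <<'E'
from h import *
o=get_obs();print(o["time"],o["ee_pos"],o["wrist_force"])
for c in("top","scene"):
    im,d=camera(c)
    for n in("strip_lead","strip_trail","stop_face","stop_butt","collar_face"):print(c,n,[(w(r["xyz"],c).round(3),round(r["score"],2)) for r in mark_of(n,c)[:1]])
    if c=="scene":cv2.imwrite("pics/s4.png",cv2.resize(im[140:340,200:500,::-1],None,fx=2.6,fy=2.6,interpolation=cv2.INTER_CUBIC))
E
python3 m.py
```

```text
13.15 [ 0.537439   -0.21803465  0.03338085] [-0.15202246  0.207786    0.40000035]
top strip_lead [(array([ 0.58 , -0.01 ,  0.038]), 0.63)]
top strip_trail [(array([ 0.57 , -0.203,  0.034]), 0.85)]
top stop_face [(array([0.556, 0.009, 0.046]), 0.96)]
top stop_butt [(array([0.596, 0.002, 0.06 ]), 0.95)]
top collar_face [(array([0.595, 0.004, 0.055]), 0.43)]
scene strip_lead [(array([ 0.581, -0.008,  0.038]), 0.58)]
scene strip_trail [(array([ 0.568, -0.208,  0.032]), 0.68)]
scene stop_face [(array([0.551, 0.008, 0.046]), 0.67)]
scene stop_butt [(array([0.597, 0.006, 0.057]), 0.72)]
scene collar_face [(array([0.598, 0.003, 0.061]), 0.47)]
```

Request:
{"op": "servo_tool", "data": {"moves": [[[0,0,0],[0,0.003,0],0],[[0,0,0],[0,0.003,0],0],[[0,0,0],[0,0,0],0]]}}

```text
time: 14.05
ee_pos: [0.5377, -0.212, 0.0333]
tcp_rot: [180.0, -0.0, 177.0]
wrist_force: [-0.4, -0.4, -0.1]
opening: -0.0
grasp_force: 0.0
```

Request:
{"op": "servo_tool", "data": {"moves": [[[0,0,0],[0,0.0015,0],0],[[0,0,0],[0,0,0],0]]}}

```text
time: 14.25
ee_pos: [0.5377, -0.2108, 0.0333]
tcp_rot: [180.0, 0.0, 177.0]
wrist_force: [-0.7, 0.0, -1.4]
opening: 0.0
grasp_force: 0.0
```

Request:
{"op": "servo_tool", "data": {"moves": [[[0,0,0],[0,0.0015,0],0],[[0,0,0],[0,0,0],0]]}}

```text
time: 14.45
ee_pos: [0.5378, -0.2093, 0.0333]
tcp_rot: [180.0, 0.0, 177.0]
wrist_force: [-0.0, 0.4, 0.8]
opening: -0.0
grasp_force: 0.2
```

Request:
{"op": "servo_tool", "data": {"moves": [[[0,0,0],[0,0.001,0],0],[[0,0,0],[0,0,0],0]]}}

```text
time: 14.65
ee_pos: [0.5379, -0.2084, 0.0333]
tcp_rot: [-180.0, 0.0, 176.9]
wrist_force: [0.2, -1.3, -0.1]
opening: -0.0001
grasp_force: 0.3
```

Request:
{"op": "servo_tool", "data": {"moves": [[[0,0,0],[0,0.001,0],0],[[0,0,0],[0,0,0],0]]}}

```text
time: 14.85
ee_pos: [0.5379, -0.2074, 0.0333]
tcp_rot: [180.0, 0.0, 176.9]
wrist_force: [0.1, -0.1, 0.4]
opening: 0.0001
grasp_force: 0.4
```

Request:
{"op": "servo_tool", "data": {"moves": [[[0,0,0],[0,0.001,0],0],[[0,0,0],[0,0,0],0]]}}

```text
time: 15.05
ee_pos: [0.538, -0.2065, 0.0333]
tcp_rot: [-180.0, -0.0, 176.9]
wrist_force: [0.3, -1.8, 0.6]
opening: -0.0
grasp_force: 0.8
```

Request:
{"op": "servo_tool", "data": {"moves": [[[0,0,0],[0,0.001,0],0],[[0,0,0],[0,0,0],0]]}}

```text
time: 15.25
ee_pos: [0.5379, -0.2063, 0.0334]
tcp_rot: [-179.9, -0.0, 176.9]
wrist_force: [-1.0, -7.1, 0.1]
opening: 0.0001
grasp_force: 3.2
```

```bash
python3 m.py
```

```text
15.25 [ 0.53792148 -0.20630244  0.03336903] [-1.0033266  -7.10961416  0.06473042]
top strip_lead [(array([0.581, 0.005, 0.038]), 0.75)]
top strip_trail [(array([ 0.569, -0.193,  0.033]), 0.72)]
top stop_face [(array([0.556, 0.007, 0.048]), 0.59)]
top stop_butt [(array([0.595, 0.002, 0.059]), 0.96)]
top collar_face [(array([0.482, 0.182, 0.025]), 0.69)]
scene strip_lead [(array([ 0.733,  0.045, -0.002]), 0.65)]
scene strip_trail [(array([ 0.569, -0.199,  0.033]), 0.59)]
scene stop_face [(array([0.551, 0.007, 0.045]), 0.59)]
scene stop_butt [(array([0.598, 0.005, 0.054]), 0.83)]
scene collar_face []
```

View pics/s4.png

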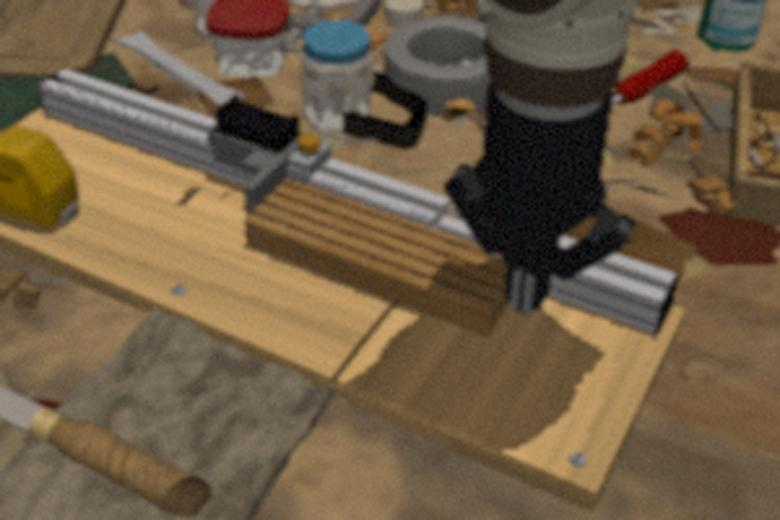

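Request:
{"op": "servo_tool", "data": {"moves": [[[0,0,0],[0,-0.005,0],0],[[0,0,0],[0,-0.01,0],0],[[0,0,0],[0.035,0,0],0],[[0,0,0],[0.035,0,0],0],[[0,0,0],[0,0.042,0],0],[[0,0,0],[0,0.042,0],0],[[0,0,0],[0,0.042,0],0],[[0,0,0],[-0.015,0,0],0],[[0,0,0],[0,0,0],0]]}}

```text
time: 16.75
ee_pos: [0.4903, -0.091, 0.0336]
tcp_rot: [180.0, 0.1, 177.1]
wrist_force: [-0.5, -0.2, -0.3]
opening: 0.0001
grasp_force: 0.0
```

Request:
{"op": "servo_tool", "data": {"moves": [[[0,0,0],[-0.005,0,0],0],[[0,0,0],[-0.004,0,0],0],[[0,0,0],[-0.002,0,0],0],[[0,0,0],[-0.002,0,0],0],[[0,0,0],[0,0,0],0]]}}

```text
time: 17.25
ee_pos: [0.5012, -0.0929, 0.0331]
tcp_rot: [-180.0, -0.1, 176.9]
wrist_force: [-4.4, -1.7, 2.2]
opening: 0.0
grasp_force: 2.2
```

Seated against the fence at -4.4 N. I'll add one more light press, then retreat and look.

Request:
{"op": "servo_tool", "data": {"moves": [[[0,0,0],[-0.001,0,0],0],[[0,0,0],[0,0,0],0],[[0,0,0],[0.006,0,0],0],[[0,0,0],[0.03,0,0],0],[[0,0,0],[0.04,0,-0.03],0],[[0,0,0],[0.04,-0.03,-0.03],0],[[0,0,0],[0.04,-0.045,-0.03],0],[[0,0,0],[0.02,-0.045,0],0],[[0,0,0],[0,-0.045,0],0],[[0,0,0],[0,-0.045,0],0],[[0,0,0],[0,-0.045,0],0],[[0,0,0],[0,0,0],0]]}}

```text
time: 18.45
ee_pos: [0.3297, -0.3268, 0.1108]
tcp_rot: [-179.9, 0.0, 176.7]
wrist_force: [0.2, 1.0, 0.3]
opening: -0.0
grasp_force: 0.0
```

```bash
python3 m.py
python3 - <<'E'
from h import *
im,d=camera("top");X=cloud("top",d)
x,y,z=X[...,0],X[...,1],X[...,2]
for y0 in np.arange(-.18,0,.02):
    a=(abs(y-y0)<.006)&(x<.59)&(x>.48)
    print(round(y0,2),"strip near edge",X[a&(z>.043)&(z<.051)][:,0].min().round(4))
m=(x>.5)&(x<.56)&(y>-.25)&(y<.05)&(z>.044)&(z<.051);print("strip y",np.percentile(y[m],[1,99]).round(4),"z",np.median(z[m]))
m=(x>.57)&(x<.64)&(y>-.02)&(y<.12)&(z>.074)&(z<.092);print("pad y",np.percentile(y[m],[1,99]).round(4),"z",np.percentile(z[m],[2,50,98]).round(4))
m=(x>.45)&(x<.55)&(y>.12)&(y<.25)&(z>.055)&(z<.075);print("tape",X[m].mean(0).round(4))
a=np.load("t0.npz")["X"];m=(a[...,0]>.45)&(a[...,0]<.55)&(a[...,1]>.12)&(a[...,1]<.25)&(a[...,2]>.055)&(a[...,2]<.075);print("tape0",a[m].mean(0).round(4))
cv2.imwrite("pics/t5.png",cv2.resize(im[170:290,180:440,::-1],None,fx=3,fy=3,interpolation=cv2.INTER_CUBIC))
E
```

```text
18.45 [ 0.32971066 -0.32675375  0.11083398] [0.23022551 1.04267851 0.2823954 ]
top strip_lead [(array([0.581, 0.002, 0.037]), 0.94)]
top strip_trail [(array([ 0.571, -0.192,  0.036]), 0.89)]
top stop_face [(array([0.555, 0.006, 0.045]), 0.58)]
top stop_butt [(array([0.595, 0.003, 0.061]), 0.84)]
top collar_face []
scene strip_lead [(array([0.583, 0.004, 0.033]), 0.6)]
scene strip_trail [(array([ 0.57 , -0.199,  0.036]), 0.87)]
scene stop_face [(array([0.555, 0.004, 0.048]), 0.81)]
scene stop_butt [(array([0.598, 0.006, 0.055]), 0.77)]
scene collar_face []
-0.18 strip near edge 0.5073
-0.16 strip near edge 0.5074
-0.14 strip near edge 0.509
-0.12 strip near edge 0.5109
-0.1 strip near edge 0.5108
-0.08 strip near edge 0.5124
-0.06 strip near edge 0.5143
-0.04 strip near edge 0.5142
-0.02 strip near edge 0.5159
strip y [-0.1907  0.0035] z 0.04802350085780735
pad y [-0.0122  0.0718] z [0.0758 0.0828 0.0886]
tape [0.4784 0.1671 0.0666]
tape0 [0.4884 0.1637 0.0664]
```

View pics/t5.png

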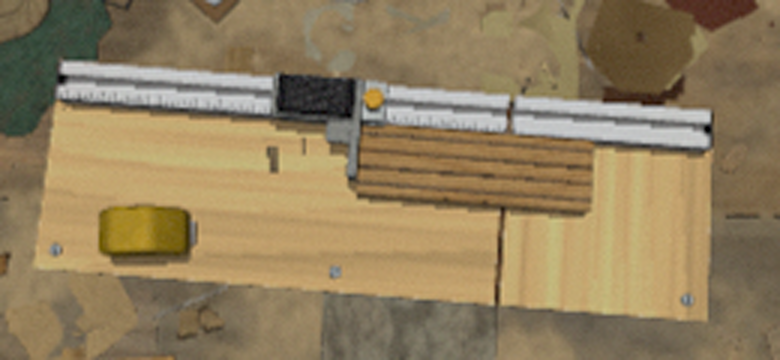

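View pics/s4.png

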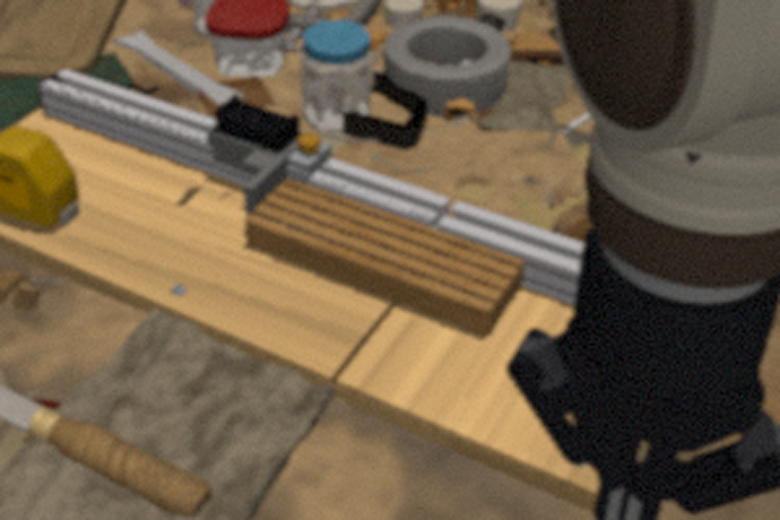

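The strip lies flat along the fence and butts the paddle. The saddle touches the collar at pixel (360,95) with the pad up, the tape and jar are where they were, and the arm is clear.

```bash
python3 -c "
from workcell import *
print(job_done())"
```

```text
the job is handed in; nothing more can be done
None
```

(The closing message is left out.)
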